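String the caster parts on the spindle

TASK

Keep the parts of the stripped caster together by stringing them on the upright parts spindle in order: first the flat thrust disc, then the wheel on top of it, then the short sleeve, and last the closed cap, open side down, over the spindle's tip. Each part must lie flat on the one below, let go and at rest; leave the hammer, wrench, screwdriver and clear bin where they are.

Things in the scene. Friction and masses are not known exactly. Their poses are not given: they have to be found in the camera images.
- spindle: The target: an upright plain steel pin, 16 mm in diameter, on a round dark steel foot 86 mm across and 6 mm thick that is fixed to the bench. The pin's straight part ends 63 mm above the bench, then it tapers to 6 mm in diameter at its tip, 69 mm above the bench. Origin on the pin's axis, at bench level; z up.
- disc: Thrust disc: a flat bright steel ring, 56 mm outside, 12 mm thick, with a 26 mm hole right through; lies flat on the bench. The widest and flattest all-metal ring. Origin at the centre of its underside; z up along its axis.
- wheel: Caster wheel lying flat: 64 mm outside, 22 mm thick, rubber tyre on a plastic hub that has six small dark dots, with a 26 mm hole right through. Origin at the centre of its underside; z up along its axis.
- sleeve: Sleeve: a short, thick-walled plain metal tube, 42 mm outside, 18 mm tall, with a 25 mm hole right through; stands on end. Origin at the centre of its underside; z up along its axis.
- cap: Cap: a round metal cap with a closed, slightly domed top and no hole to be seen from above, 44 mm outside, 23 mm tall over all; its straight side is 16 mm tall. It lies open side down; the blind hole in its underside is 24 mm wide and 16 mm deep, so that over the tip of the full spindle it rests on the sleeve with its rim. Origin at the centre of the rim's underside; z up along its axis.
- hammer: Bystander: claw hammer with a red handle, about 260 mm long, lying crosswise beyond the work. Origin near the middle of its length at bench level; x runs from handle to head.
- wrench: Bystander: wrench, about 170 mm long, lying to the robot's right of the work. Origin near the middle of its length at bench level; x runs from handle to jaw.
- screwdriver: Bystander: screwdriver with a yellow plastic handle, about 200 mm long, lying to the robot's left of the work. Origin near the middle of its length at bench level; x runs from handle to tip.
- bin: Bystander: empty open bin of clear acrylic, 140 x 100 mm and 60 mm tall, far left of the work. Origin at the centre of its underside; z up.
Not all that is in view belongs to the job. What is shaped like the cap but red is not meant.

How it is judged:
By the outcome, as a careful person would: the job done as asked, in the order asked, and still so for the second after the job is handed in, with the robot touching nothing.
It also fails if it takes over 106 s, if anything falls off the work surface, if the arm or the gripper's body presses on something with over 40 N, if the wrist force passes 120 N, or if a joint passes its speed limit or range.

ROBOT

A 6-joint arm with a two-finger parallel gripper is mounted at the origin on the work surface. World frame = base frame: x ahead of the robot, y to its left, z up, the work surface at z = 0. Lengths are in m, angles in degrees, forces in N, time in s.
With the tool pointing down it reaches from about 0.3 to 0.85 m from the base axis. Payload 5.4 kg.
Tool frame: the origin (TCP) lies on the centre line of the jaws, within the pads' length; the fingertips stand 17 mm ahead of it and the grasp point (between the pads) lies 2 mm behind it; z points along the fingers, y is the line along which they close (so a half turn about z gives the same grasp; the last joint's range is limited). The gripper opens to 85 mm and grips with 20 to 120 N. Pads are 22 mm wide; open, the fingers measure 114 mm over their backs; the gripper's body (76 mm by 85 mm) begins 54 mm behind the grasp point. The pads swing forward as they close: fully open they stand 13 mm farther back than shut.
Start: joints at [-81.251, 9.076, 91.501, -0, 79.423, -12.038], TCP at [0.204, -0.538, 0.248] pointing down, gripper open.
Joint ranges: [-166.64, 166.64], [-54.1, 131.32], [10.49, 154.53], [-73.88, 253.88], [9.74, 151.15], [-171.62, 171.62]. Speed limits (degrees/s): [147.25, 147.25, 180, 180, 180, 180].

INTERFACE

Orientations are given as [roll, pitch, yaw] about the fixed x, y, z axes, in that order (R = Rz(yaw) Ry(pitch) Rx(roll)).
In Python, from workcell import * gives the robot as it stands.
- The arm moves only by the tool drive_tool, never from a script. Its argument "rows" is a list of rows, each an object with "gripper": the opening, from 0 (shut) to 1 (fully open); "slide": the shift along the tool's x, y, z scaled (see below), a list of three; "twist": the turn about the tool's z scaled (see below). In form: [{"gripper": gripper, "slide": [tx, ty, tz], "twist": twist}, ...]. A call has 1 to 20 rows; each row is the pose to reach, as a shift and turn from the pose commanded when the call began, along the tool's axes at that moment, turning the shorter way round; what a row does not reach only later rows make up. The controller multiplies each number of a shift by 40 cm and each number of a turn by 180 degrees. A row lasts 1/10 s, in which the tool goes at most 50 mm and 8.59 degrees, less where a joint would pass 70% of its speed; a pose out of reach is approached as far as the arm can. A call with a number of a shift or a turn outside -1 to 1 is refused whole. A call with a gripper value outside its range is refused whole. The fingers move at their own pace and stop on an object; "grip_force" is the grip in N (left out, the last holds). Time passes only in rows, so rows that repeat a pose let the fingers close. It gives the time, the measured TCP pose, the force, the opening and the grip force at its end, in the units of the state.
- get_state(): the state, without advancing time (a new reading comes with each control period).
- capture(name): name is "side" or "top" or "wrist"; returns a dict with "image" (400x640x3 uint8, red, green, blue), "range_z" (400x640 float32, m along the optical axis (not along the pixel's ray), 0 where there is no reading), "vertical_fov" (degrees; the focal length in pixels is half the picture's height over the tangent of half this angle, whatever the lens; pixels are square), "cx", "cy" (the principal point, pixels), "dist" ([k1, k2, p1, p2, k3] as OpenCV has them; the pictures are not rectified), "rvec" (rotation vector, rad) and "tvec" (3), from world to camera coordinates, as OpenCV has them. Camera axes: x right, y down, z forward; pixel columns grow to the right and rows downward; lengths in m; the calibration is good to about 2 mm. A picture is of the moment at which its call begins.
- close_job(): hands the job in; it is judged then, once.
The state is a dict: "clock": time; "joints": joint angles; "joint_velocities": joint speeds; "joint_efforts": joint torques, N m; "tcp_pos": TCP position; "tcp_rot": TCP orientation; "contact_force": force on the tool from outside, world axes, zero at the start; "moment": the same for the moment, N m; "opening": finger opening in m; "grasp_force": force on a finger pad.
Only numpy, scipy, OpenCV 4.12 (cv2) and the standard library are available. Lean on these libraries where they do the work, as an engineer would, in place of code of your own. Each camera call takes 0.05 s, during which the arm holds its last target. There are 200 camera calls.

## Working session

There is one attempt and no reset: what is moved stays moved. The work goes in short steps, Python scripts to look and compute and a tool call to move; the robot and the scene stay as the last step left them, time stands still between calls to the robot, and variables do not carry over. Pictures are saved under pics/ and viewed, at most 14 in all, crops included, and the job is handed in when it is done.

Besides the shell and the picture viewer there is one more tool, called as a command line: name --argument value ..., lists and objects as JSON in quotes. drive_tool: Moves the arm, as the interface text tells. Its arguments: {"type":"object","properties":{"rows":{"type":"array"},"grip_force":{"type":"number"}},"required":["rows"]}

```bash
ls; mkdir -p pics; python3 - <<'E'
from workcell import *
import cv2,numpy as np
s=get_state();print(s)
for n in("top","side"):
    c=capture(n);cv2.imwrite(f"pics/{n}0.png",c["image"][:,:,::-1]);np.savez(f"{n}0.npz",**c)
    print(n,c["vertical_fov"],c["cx"],c["cy"],c["dist"],c["rvec"],c["tvec"])
E
```

```text
pics
{'clock': 0.0, 'joints': array([-8.12518924e+01,  9.11544614e+00,  9.15744811e+01, -2.07036144e-03,
        7.94221523e+01, -1.20383452e+01]), 'joint_velocities': array([-0.05271051,  0.02081667,  0.02095133,  0.07920369,  0.05713128,
       -0.06990268]), 'joint_efforts': array([ 6.18825325e-04, -3.95996475e+01, -3.31429553e+01, -9.83980112e-05,
        8.58375948e-03, -1.49204851e-05]), 'tcp_pos': array([ 0.20393423, -0.53699532,  0.24726928]), 'tcp_rot': array([-1.79889961e+02, -2.13862985e-02,  2.07868144e+01]), 'contact_force': array([0.59834197, 0.1798725 , 0.30460827]), 'moment': array([0.0502016 , 0.04454307, 0.05437994]), 'grasp_force': 0.0, 'opening': 0.08522559595603668}
top 49.181795302198545 318.90992175232896 203.15334579234454 [0.00991825 0.         0.         0.         0.        ] [ 2.16563649 -2.19029428  0.0965342 ] [0.00901612 0.60730665 1.13675955]
side 45.11076638468159 325.3250618120961 200.2308216369957 [-0.07648595  0.          0.          0.          0.        ] [ 2.32134238 -0.44068512  0.17407581] [-0.59095267  0.18972465  0.99478349]
```

View pics/top0.png

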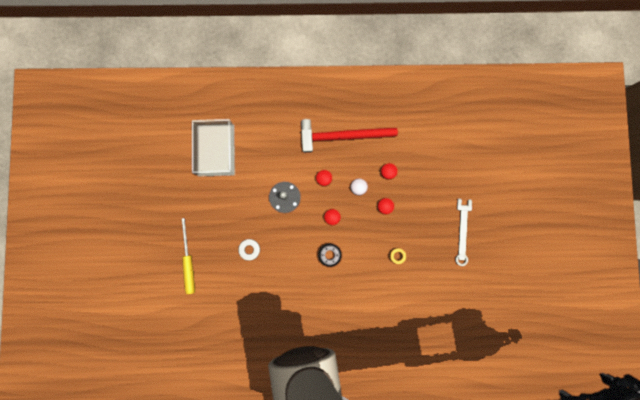

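View pics/side0.png

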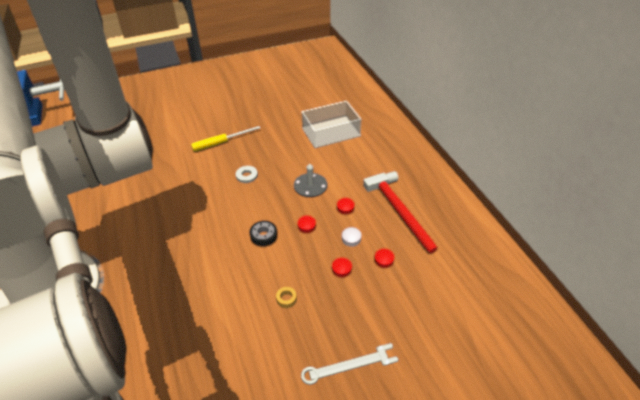

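The top view shows the disc at (249,250), wheel (330,255), sleeve (398,256), white cap (359,187) with four red decoys around it, and the spindle at (285,197). The side view agrees. Next I measure them by depth and colour.

```bash
cat > h.py <<'E'
import numpy as np,cv2
def K(c):
    f=c["image"].shape[0]/2/np.tan(np.radians(float(c["vertical_fov"]))/2)
    return np.array([[f,0,float(c["cx"])],[0,f,float(c["cy"])],[0,0,1]])
def rays(c,uv):
    d=cv2.undistortPoints(np.array(uv,float).reshape(-1,1,2),K(c),np.array(c["dist"],float)).reshape(-1,2)
    R=cv2.Rodrigues(np.array(c["rvec"],float))[0]
    return np.c_[d,np.ones(len(d))],R,np.array(c["tvec"],float).ravel()
def plane(c,uv,h):
    d,R,t=rays(c,uv);o=-R.T@t;w=d@R
    return o+w*((h-o[2])/w[:,2])[:,None]
def cloud(c):
    H,W=c["range_z"].shape;v,u=np.mgrid[:H,:W]
    d,R,t=rays(c,np.c_[u.ravel(),v.ravel()])
    z=np.array(c["range_z"]).ravel()
    P=(d*z[:,None]-t)@R
    P[z==0]=np.nan
    return P.reshape(H,W,3)
def proj(c,P):
    return cv2.projectPoints(np.array(P,float).reshape(-1,1,3),np.array(c["rvec"],float),np.array(c["tvec"],float),K(c),np.array(c["dist"],float))[0].reshape(-1,2)
E
python3 - <<'E'
from h import *
c=dict(np.load("top0.npz"));s=dict(np.load("side0.npz"))
for nm,c in(("top",c),("side",s)):
    P=cloud(c);print(nm,"bench z",np.nanmedian(P[...,2]))
    m=((P[...,2]>.0045)&(P[...,2]<.12)&(P[...,0]>.3)&(P[...,0]<.8)&(abs(P[...,1])<.45)).astype(np.uint8)
    n,l,st,ce=cv2.connectedComponentsWithStats(m,connectivity=8)
    for i in range(1,n):
        if st[i,4]<15:continue
        q=P[l==i];a=np.nanmin(q,0);b=np.nanmax(q,0)
        print(ce[i].round(1),st[i,4],"mid",((a+b)/2).round(4),"size",(b-a).round(3),"mean",q.mean(0).round(4),"zmax",b[2].round(4),c["image"][l==i].mean(0).round())
E
```

```text
top bench z -0.0013098589354661992
[211.4 157.5] 741 mid [0.7433 0.2917 0.0341] size [0.113 0.117 0.059] mean [0.7319 0.2868 0.0356] zmax 0.0637 [177. 169. 156.]
[339.8 137.3] 802 mid [ 0.774  -0.081   0.0185] size [0.052 0.259 0.027] mean [ 0.786  -0.0565  0.022 ] zmax 0.0321 [203.  83.  74.]
[222.1 154.5] 16 mid [0.7457 0.2639 0.0064] size [0.019 0.014 0.004] mean [0.7456 0.2652 0.0058] zmax 0.0083 [227. 222. 204.]
[220.2 164. ] 30 mid [0.7196 0.2694 0.007 ] size [0.028 0.03  0.005] mean [0.7193 0.27   0.0059] zmax 0.0094 [227. 222. 204.]
[388.3 171.3] 209 mid [ 0.6923 -0.1864  0.0156] size [0.041 0.042 0.021] mean [ 0.692  -0.1858  0.0192] zmax 0.0261 [218.  45.  39.]
[323.3 177.9] 210 mid [ 0.6771 -0.0111  0.0161] size [0.043 0.041 0.023] mean [ 0.6761 -0.0104  0.0191] zmax 0.0277 [222.  47.  40.]
[358.4 186.9] 208 mid [ 0.651  -0.1051  0.0165] size [0.042 0.041 0.023] mean [ 0.6506 -0.1043  0.0193] zmax 0.0279 [226. 216. 215.]
[284.  196.9] 488 mid [0.6284 0.0965 0.0369] size [0.085 0.082 0.065] mean [0.6267 0.096  0.0109] zmax 0.0693 [121. 117. 111.]
[385.1 206.2] 213 mid [ 0.5
[... 1928 characters left out ...]
  0.0174] zmax 0.0241 [97. 87. 81.]
[351.1 236.1] 277 mid [ 0.6552 -0.1082  0.0141] size [0.044 0.042 0.019] mean [ 0.653  -0.1113  0.017 ] zmax 0.0237 [221. 210. 207.]
[384.3 257.6] 304 mid [ 0.6972 -0.1902  0.0144] size [0.043 0.043 0.02 ] mean [ 0.6949 -0.1936  0.0172] zmax 0.0244 [222.  41.  29.]
[341.8 266.8] 318 mid [ 0.6023 -0.1793  0.0143] size [0.044 0.043 0.019] mean [ 0.6005 -0.1827  0.0174] zmax 0.0241 [222.  40.  29.]
[286.  296.2] 289 mid [ 0.4687 -0.2056  0.0128] size [0.042 0.043 0.016] mean [ 0.4685 -0.2076  0.0147] zmax 0.0211 [202. 153.  64.]
[350.2 363.8] 868 mid [ 0.53   -0.3863  0.0076] size [0.178 0.05  0.006] mean [ 0.5333 -0.3851  0.0068] zmax 0.0108 [222. 218. 202.]
```

drive_tool --rows '[{"gripper": 1, "slide": [0.805, -0.598, 0], "twist": -0.3845}, {"gripper": 1, "slide": [0.805, -0.598, 0], "twist": -0.3845}, {"gripper": 1, "slide": [0.805, -0.598, 0], "twist": -0.3845}, {"gripper": 1, "slide": [0.805, -0.598, 0], "twist": -0.3845}, {"gripper": 1, "slide": [0.805, -0.598, 0], "twist": -0.3845}, {"gripper": 1, "slide": [0.805, -0.598, 0], "twist": -0.3845}, {"gripper": 1, "slide": [0.805, -0.598, 0], "twist": -0.3845}, {"gripper": 1, "slide": [0.805, -0.598, 0], "twist": -0.3845}, {"gripper": 1, "slide": [0.805, -0.598, 0], "twist": -0.3845}, {"gripper": 1, "slide": [0.805, -0.598, 0], "twist": -0.3845}, {"gripper": 1, "slide": [0.805, -0.598, 0], "twist": -0.3845}, {"gripper": 1, "slide": [0.805, -0.598, 0], "twist": -0.3845}]' --grip_force 50

```text
clock: 1.3
tcp_pos: [0.4195, -0.2009, 0.2481]
tcp_rot: [-180.0, -0.0, 89.8]
contact_force: [-0.1, 0.0, -1.0]
opening: 0.0858
grasp_force: 0.0
```

drive_tool --rows '[{"gripper": 1, "slide": [0.98, 0.167, 0], "twist": 0}, {"gripper": 1, "slide": [0.98, 0.167, 0], "twist": 0}, {"gripper": 1, "slide": [0.98, 0.167, 0], "twist": 0}, {"gripper": 1, "slide": [0.98, 0.167, 0], "twist": 0}, {"gripper": 1, "slide": [0.98, 0.167, 0], "twist": 0}, {"gripper": 1, "slide": [0.98, 0.167, 0], "twist": 0}, {"gripper": 1, "slide": [0.98, 0.167, 0], "twist": 0}, {"gripper": 1, "slide": [0.98, 0.167, 0], "twist": 0}, {"gripper": 1, "slide": [0.98, 0.167, 0], "twist": 0}, {"gripper": 1, "slide": [0.98, 0.167, 0], "twist": 0}, {"gripper": 1, "slide": [0.98, 0.167, 0], "twist": 0}]'

```text
clock: 2.4
tcp_pos: [0.4873, 0.1907, 0.2481]
tcp_rot: [-180.0, 0.0, 89.9]
contact_force: [0.1, -1.0, -0.4]
opening: 0.0855
grasp_force: 0.0
```

```bash
python3 - <<'E'
from workcell import *
from h import *
s=get_state();print(s["clock"],s["tcp_pos"],s["tcp_rot"],s["joints"].round(1))
c=capture("wrist");cv2.imwrite("pics/w1.png",c["image"][:,:,::-1]);np.savez("w1.npz",**c)
R=cv2.Rodrigues(c["rvec"])[0];print(-R.T@c["tvec"],R[2],c["vertical_fov"])
P=cloud(c);print(np.nanmedian(P[...,2]))
print(proj(c,[[.4885,.1928,.012],[.632,.0962,.069]]),proj(c,[s["tcp_pos"]]))
E
```

```text
2.4 [0.48727884 0.19067862 0.24813278] [-1.79974533e+02  3.30804121e-02  8.98530389e+01] [ 8.1  1.4 99.7 -0.  78.9  8.3]
[0.4882284  0.2581482  0.37531401] [-4.57662367e-04 -2.71967329e-01 -9.62306377e-01] 58.06090270450887
0.001977361022029834
[[319.59659988 159.32084467]
 [469.7653572  269.85013891]] [[317.22480279 271.92185277]]
```

View pics/w1.png

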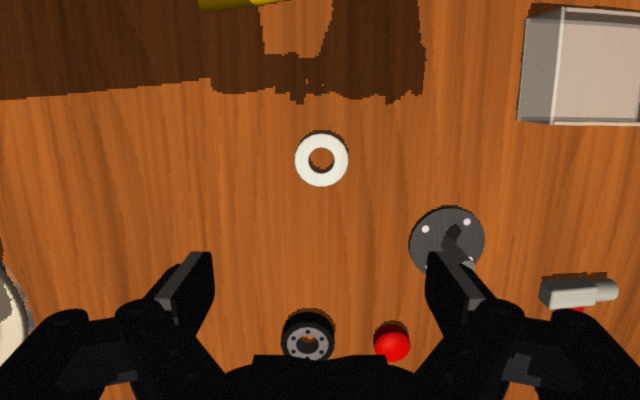

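The wrist view shows the disc at (322,160), the spindle foot at (447,243) and the wheel at (308,344). I'll measure the disc and the foot here.

```bash
cat >> h.py <<'E'
def top(c,xy,h,r,tol=.003,bench=None):
    """circle of points at height h (above seen bench) near xy -> centre, radius"""
    P=cloud(c);d=np.hypot(P[...,0]-xy[0],P[...,1]-xy[1])
    if bench is None:
        b=np.nanmedian(P[...,2][(d>r+.012)&(d<r+.05)&(abs(P[...,2])<.006)])
    else: b=bench
    m=(d<r+.012)&(abs(P[...,2]-b-h)<tol)
    q=P[m][:,:2]
    (x,y),R=cv2.minEnclosingCircle(q.astype(np.float32)*1000)
    # ray-plane outline in px
    n,l,st,ce=cv2.connectedComponentsWithStats(m.astype(np.uint8))
    i=1+st[1:,4].argmax()
    cn=max(cv2.findContours((l==i).astype(np.uint8),0,1)[0],key=len).reshape(-1,2)
    w=plane(c,cn,b+h)[:,:2]
    A=np.c_[2*w,np.ones(len(w))];s=np.linalg.lstsq(A,(w**2).sum(1),rcond=None)[0]
    return dict(b=round(float(b),4),n=int(m.sum()),mec=np.round([x,y,R],1),fit=np.round([s[0]*1e3,s[1]*1e3,1e3*np.sqrt(s[2]+s[0]**2+s[1]**2)],1))
E
python3 - <<'E'
from h import *
c=dict(np.load("w1.npz"))
print("disc",top(c,(.488,.193),.012,.028))
print("foot",top(c,(.632,.096),.006,.043,.002))
c=dict(np.load("top0.npz"));s=dict(np.load("side0.npz"))
for k,c in(("top",c),("side",s)):
  print(k,"disc",top(c,(.488,.193),.012,.028))
  print("foot",top(c,(.632,.096),.006,.043,.002))
  print("wheel",top(c,(.471,-.024),.022,.032))
  print("sleeve",top(c,(.467,-.204),.018,.021))
  print("cap",top(c,(.653,-.106),.017,.022,.003))
  print("tip",top(c,(.630,.096),.066,.008,.004,bench=-.001))
E
```

```text
disc {'b': 0.0016, 'n': 1797, 'mec': array([490.2, 192.3,  27.9]), 'fit': array([490.2, 192.5,  27.2])}
foot {'b': 0.0017, 'n': 2895, 'mec': array([630.9,  96.1,  43.5]), 'fit': array([630.2, 101. ,  36.6])}
top disc {'b': -0.0009, 'n': 215, 'mec': array([485.9, 192. ,  27.6]), 'fit': array([486.6, 192.8,  25.4])}
foot {'b': -0.001, 'n': 470, 'mec': array([631.7,  94.7,  53.8]), 'fit': array([628.4,  94.6,  36.9])}
wheel {'b': -0.0007, 'n': 310, 'mec': array([470. , -23.6,  31.6]), 'fit': array([469.7, -23.4,  29.8])}
sleeve {'b': -0.0007, 'n': 102, 'mec': array([ 464.9, -204.6,   20.6]), 'fit': array([ 464.8, -203.9,   18.5])}
cap {'b': -0.0009, 'n': 80, 'mec': array([ 652.1, -104.8,   21.4]), 'fit': array([ 643.3, -113.9,    9.6])}
tip {'b': -0.001, 'n': 27, 'mec': array([626.5,  96.1,   7.9]), 'fit': array([626.9,  96. ,   6.6])}
side disc {'b': -0.002, 'n': 188, 'mec': array([488.7, 192. ,  29.4]), 'fit': array([489.3, 190.5,  26.6])}
foot {'b': -0.0019, 'n': 433, 'mec': array([635.2,  94.4,  47.8]), 'fit': array([630. ,  92.3,  37.2])}
wheel {'b': -0.0019, 'n': 390, 'mec': array([472.8, -25.7,  32.5]), 'fit': array([473.2, -26.1,  30.8])}
sleeve {'b': -0.001, 'n': 192, 'mec': array([ 468.4, -205. ,   21.5]), 'fit': array([ 468.9, -205.9,   20.3])}
cap {'b': -0.0016, 'n': 105, 'mec': array([ 655.4, -107.1,   22. ]), 'fit': array([ 655.6, -106.6,   18.8])}
tip {'b': -0.001, 'n': 22, 'mec': array([630.1,  94.2,   6.6]), 'fit': array([629.5,  91.8,   6.9])}
```

drive_tool --rows '[{"gripper": 0.82, "slide": [0.004, 0.003, 0.2], "twist": -0.0008}, {"gripper": 0.82, "slide": [0.004, 0.003, 0.4], "twist": -0.0008}, {"gripper": 0.82, "slide": [0.004, 0.003, 0.5], "twist": -0.0008}, {"gripper": 0.82, "slide": [0.004, 0.003, 0.52], "twist": -0.0008}, {"gripper": 0.82, "slide": [0.004, 0.003, 0.52], "twist": -0.0008}, {"gripper": 0.82, "slide": [0.004, 0.003, 0.52], "twist": -0.0008}, {"gripper": 0.82, "slide": [0.004, 0.003, 0.52], "twist": -0.0008}]'

```text
clock: 3.15
tcp_pos: [0.4907, 0.1937, 0.0432]
tcp_rot: [179.7, -0.0, 90.1]
contact_force: [0.4, -0.6, 1.4]
opening: 0.0702
grasp_force: 0.0
```

```bash
python3 - <<'E'
from workcell import *
from h import *
s=get_state();print(s["clock"],s["tcp_pos"],s["tcp_rot"],s["opening"])
c=capture("side");np.savez("s2.npz",**c)
im=cv2.resize(c["image"][100:240,160:340,::-1],None,fx=4,fy=4,interpolation=2);cv2.imwrite("pics/s2.png",im)
P=cloud(c);b=-.0015
t=s["tcp_pos"]
m=(abs(P[...,0]-t[0])<.08)&(abs(P[...,1]-t[1])<.03)&(P[...,2]-b>.016)&(P[...,2]<.07)
q=P[m];
for sg in(-1,1):
    k=q[(q[:,0]-t[0])*sg>.025]
    if len(k):print(sg,len(k),np.sort(k[:,2]-b)[:8].round(4),k[:,0].min(),k[:,0].max())
c=capture("wrist");np.savez("w2.npz",**c)
cv2.imwrite("pics/w2.png",c["image"][:,:,::-1])
print(top(c,(.489,.192),.012,.028))
E
```

```text
3.15 [0.49067368 0.1936596  0.04316322] [ 1.79728810e+02 -3.84038532e-02  9.00763749e+01] 0.07019922870118281
-1 63 [0.0325 0.0364 0.0385 0.0386 0.0394 0.0398 0.0402 0.042 ] 0.4423307687928201 0.45601113989997205
1 69 [0.0351 0.0357 0.0371 0.0374 0.0378 0.0383 0.0395 0.0403] 0.5261397835024272 0.5400853775353207
{'b': 0.0016, 'n': 7768, 'mec': array([490.1, 192.2,  28.2]), 'fit': array([489.9, 192.9,  27.3])}
```

View pics/s2.png

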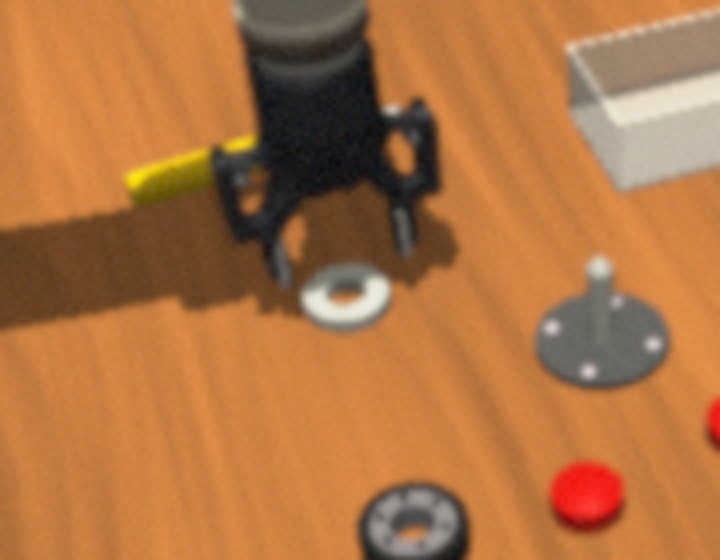

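View pics/w2.png

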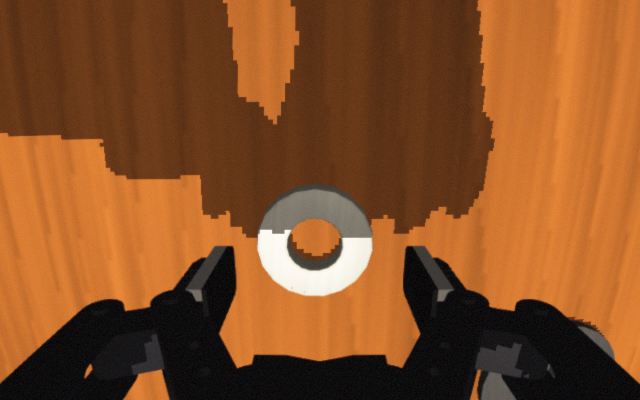

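The tips stand about 10 mm ahead of the TCP at 70 mm opening, and the disc is centred between the pads. Descending.

drive_tool --rows '[{"gripper": 0.82, "slide": [0, 0, 0.02], "twist": 0}, {"gripper": 0.8, "slide": [0, 0, 0.04], "twist": 0}, {"gripper": 0.78, "slide": [0, 0, 0.05], "twist": 0}, {"gripper": 0.78, "slide": [0, 0, 0.055], "twist": 0}, {"gripper": 0.78, "slide": [0, 0, 0.055], "twist": 0}, {"gripper": 0.78, "slide": [0, 0, 0.055], "twist": 0}]'

```text
clock: 3.85
tcp_pos: [0.4883, 0.194, 0.0183]
tcp_rot: [-180.0, 0.0, 90.1]
contact_force: [-0.6, 1.6, -0.1]
opening: 0.0669
grasp_force: 0.0
```

```bash
python3 - <<'E'
from workcell import *
from h import *
s=get_state();print(s["clock"],s["tcp_pos"],s["tcp_rot"],s["opening"],s["contact_force"])
c=capture("side")
P=cloud(c);b=-.0015
t=s["tcp_pos"]
m=(abs(P[...,0]-t[0])<.08)&(abs(P[...,1]-t[1])<.03)&(P[...,2]-b>.003)&(P[...,2]<.05)
q=P[m];
for sg in(-1,1):
    k=q[(q[:,0]-t[0])*sg>.032]
    if len(k):print(sg,len(k),np.sort(k[:,2]-b)[:12].round(4))
E
```

```text
3.85 [0.48825299 0.19397344 0.01828901] [-1.79998438e+02  2.26816860e-03  9.01481227e+01] 0.06692682312903246 [-0.64120038  1.63323996 -0.13233183]
-1 78 [0.003  0.0031 0.0031 0.0031 0.0033 0.0035 0.0036 0.0039 0.0041 0.0042
 0.0107 0.0115]
1 80 [0.0034 0.0039 0.0047 0.0094 0.0115 0.0124 0.0132 0.0144 0.0146 0.016
 0.0162 0.0173]
```

drive_tool --rows '[{"gripper": 0.75, "slide": [0, 0, 0.005], "twist": 0}, {"gripper": 0.7, "slide": [0, 0, 0.005], "twist": 0}, {"gripper": 0.6, "slide": [0, 0, 0.005], "twist": 0}, {"gripper": 0.5, "slide": [0, 0, 0.005], "twist": 0}, {"gripper": 0.4, "slide": [0, 0, 0.005], "twist": 0}, {"gripper": 0.4, "slide": [0, 0, 0.005], "twist": 0}, {"gripper": 0.4, "slide": [0, 0, 0.005], "twist": 0}, {"gripper": 0.4, "slide": [0, 0, 0.005], "twist": 0}]' --grip_force 50

```text
clock: 4.7
tcp_pos: [0.4884, 0.194, 0.0169]
tcp_rot: [180.0, 0.0, 90.1]
contact_force: [-2.8, -0.8, 4.7]
opening: 0.0534
grasp_force: 52.3
```

drive_tool --rows '[{"gripper": 0.4, "slide": [0, 0, -0.03], "twist": 0}, {"gripper": 0.4, "slide": [0, 0, -0.1], "twist": 0}, {"gripper": 0.4, "slide": [0, 0, -0.2], "twist": 0}, {"gripper": 0.4, "slide": [0, 0, -0.3], "twist": 0}, {"gripper": 0.4, "slide": [0, 0, -0.3], "twist": 0}, {"gripper": 0.4, "slide": [0, 0, -0.3], "twist": 0}, {"gripper": 0.4, "slide": [0, 0, -0.3], "twist": 0}]'

```text
clock: 5.4
tcp_pos: [0.487, 0.1938, 0.135]
tcp_rot: [-179.8, 0.0, 90.1]
contact_force: [0.4, 0.5, -0.8]
opening: 0.0533
grasp_force: 53.1
```

```bash
python3 - <<'E'
from workcell import *
from h import *
s=get_state();print(s["clock"],s["tcp_pos"],s["tcp_rot"],s["opening"],s["contact_force"])
c=capture("wrist");np.savez("w3.npz",**c)
cv2.imwrite("pics/w3.png",c["image"][:,:,::-1])
P=cloud(c);t=s["tcp_pos"]
R=cv2.Rodrigues(c["rvec"])[0];print(-R.T@c["tvec"]-t)
d=np.hypot(P[...,0]-t[0],P[...,1]-t[1]-.0);m=(d<.035)&(c["image"].min(2)>110)&(P[...,2]>.06)
z=P[m][:,2];print(m.sum(),np.percentile(z,[5,50,95])-t[2])
q=P[m];A=np.c_[q[:,:2]-t[:2],np.ones(len(q))];print(np.linalg.lstsq(A,q[:,2],rcond=None)[0])
print(top(c,t[:2],0,.028,.004,bench=np.median(z)), t[:2]*1e3)
E
```

```text
5.4 [0.48704258 0.19375439 0.13501637] [-1.79847483e+02  2.16923797e-02  9.01382940e+01] 0.05330624835537852 [ 0.4188541   0.47199008 -0.80916132]
[0.0008744  0.06744371 0.12718492]
4057 [-0.00442666 -0.00348339 -0.00259264]
[-0.0039618   0.00208482  0.13156296]
{'b': 0.1315, 'n': 11231, 'mec': array([487. , 199. ,  39.5]), 'fit': array([487.6, 193.2,  28.4])} [487.04258436 193.7543853 ]
```

View pics/w3.png

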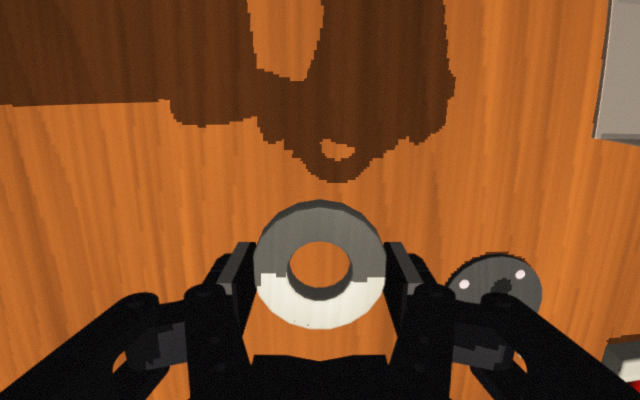

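drive_tool --rows '[{"gripper": 0.4, "slide": [-0.08, 0.12, 0], "twist": 0}, {"gripper": 0.4, "slide": [-0.16, 0.24, 0], "twist": 0}, {"gripper": 0.4, "slide": [-0.22, 0.32, 0], "twist": 0}, {"gripper": 0.4, "slide": [-0.245, 0.352, 0], "twist": 0}, {"gripper": 0.4, "slide": [-0.245, 0.352, 0], "twist": 0}, {"gripper": 0.4, "slide": [-0.245, 0.352, 0], "twist": 0}, {"gripper": 0.4, "slide": [-0.245, 0.352, 0], "twist": 0}, {"gripper": 0.4, "slide": [-0.245, 0.352, 0], "twist": 0}]'

```text
clock: 6.25
tcp_pos: [0.6281, 0.0973, 0.1357]
tcp_rot: [-179.9, -0.0, 90.2]
contact_force: [-1.4, 0.0, -1.3]
opening: 0.0529
grasp_force: 53.1
```

```bash
python3 - <<'E'
from workcell import *
from h import *
s=get_state();print(s["clock"],s["tcp_pos"],s["tcp_rot"],s["opening"],s["contact_force"])
c=capture("wrist");np.savez("w4.npz",**c)
d=capture("side");np.savez("s4.npz",**d)
a=c["image"][150:400,170:490,::-1]
b=cv2.resize(d["image"][110:210,245:373,::-1],(320,250),interpolation=2)
cv2.imwrite("pics/w4.png",cv2.resize(np.hstack([a,b]),(800,312)))
t=s["tcp_pos"];P=cloud(c)
m=(np.hypot(P[...,0]-.63,P[...,1]-.096)<.02)&(P[...,2]>.05)&(P[...,2]<.085)
q=P[m];print(m.sum(),q.mean(0) if m.sum() else 0,q.min(0),q.max(0))
E
```

```text
6.25 [0.62806634 0.0972867  0.13574035] [-1.79913872e+02 -1.11209475e-02  9.02149231e+01] 0.0529256353413229 [-1.35838133  0.00564271 -1.32882163]
53 [0.63137588 0.10361486 0.05363367] [0.62558381 0.1019247  0.05025201] [0.63655192 0.10449751 0.05833101]
```

View pics/w4.png

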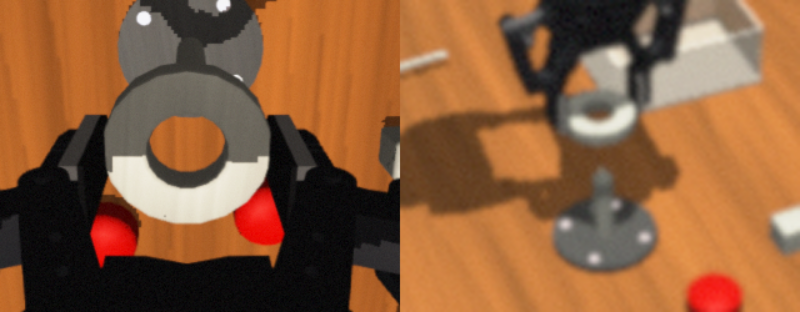

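drive_tool --rows '[{"gripper": 0.4, "slide": [-0.002, 0.003, 0], "twist": 0}, {"gripper": 0.4, "slide": [-0.002, 0.003, 0.03], "twist": 0}, {"gripper": 0.4, "slide": [-0.002, 0.003, 0.06], "twist": 0}, {"gripper": 0.4, "slide": [-0.002, 0.003, 0.09], "twist": 0}, {"gripper": 0.4, "slide": [-0.002, 0.003, 0.12], "twist": 0}, {"gripper": 0.4, "slide": [-0.002, 0.003, 0.14], "twist": 0}, {"gripper": 0.4, "slide": [-0.002, 0.003, 0.16], "twist": 0}, {"gripper": 0.4, "slide": [-0.002, 0.003, 0.18], "twist": 0}, {"gripper": 0.4, "slide": [-0.002, 0.003, 0.18], "twist": 0}]'

```text
clock: 7.25
tcp_pos: [0.6296, 0.0955, 0.0628]
tcp_rot: [-179.9, -0.0, 90.1]
contact_force: [-0.7, -0.1, -1.6]
opening: 0.0528
grasp_force: 53.1
```

drive_tool --rows '[{"gripper": 0.4, "slide": [0, 0, 0.02], "twist": 0}, {"gripper": 0.4, "slide": [0, 0, 0.04], "twist": 0}, {"gripper": 0.4, "slide": [0, 0, 0.06], "twist": 0}, {"gripper": 0.4, "slide": [0, 0, 0.075], "twist": 0}, {"gripper": 0.4, "slide": [0, 0, 0.085], "twist": 0}, {"gripper": 0.4, "slide": [0, 0, 0.092], "twist": 0}, {"gripper": 0.4, "slide": [0, 0, 0.097], "twist": 0}, {"gripper": 0.4, "slide": [0, 0, 0.097], "twist": 0}]'

```text
clock: 8.05
tcp_pos: [0.6304, 0.0955, 0.0254]
tcp_rot: [-180.0, -0.0, 90.1]
contact_force: [-0.2, -0.6, -1.3]
opening: 0.0529
grasp_force: 53.2
```

drive_tool --rows '[{"gripper": 0.4, "slide": [0, 0, 0.004], "twist": 0}, {"gripper": 0.4, "slide": [0, 0, 0.004], "twist": 0}, {"gripper": 0.66, "slide": [0, 0, 0.004], "twist": 0}, {"gripper": 0.75, "slide": [0, 0, 0.004], "twist": 0}, {"gripper": 0.85, "slide": [0, 0, 0.004], "twist": 0}, {"gripper": 0.85, "slide": [0, 0, 0.004], "twist": 0}, {"gripper": 0.85, "slide": [0, 0, -0.05], "twist": 0}, {"gripper": 0.85, "slide": [0, 0, -0.15], "twist": 0}, {"gripper": 0.85, "slide": [0, 0, -0.27], "twist": 0}, {"gripper": 0.85, "slide": [0, 0, -0.4], "twist": 0}, {"gripper": 0.85, "slide": [0, 0, -0.5], "twist": 0}, {"gripper": 0.85, "slide": [0, 0, -0.5], "twist": 0}, {"gripper": 0.85, "slide": [0, 0, -0.5], "twist": 0}]'

```text
clock: 9.35
tcp_pos: [0.6311, 0.0955, 0.2269]
tcp_rot: [179.8, 0.0, 90.1]
contact_force: [-0.2, 0.9, -0.3]
opening: 0.0727
grasp_force: 0.0
```

```bash
python3 - <<'E'
from workcell import *
from h import *
s=get_state();print(s["clock"],s["tcp_pos"],s["tcp_rot"],s["opening"],s["contact_force"])
c=capture("wrist");np.savez("w5.npz",**c)
d=capture("side")
print(top(c,(.63,.096),.018,.028)); print(top(c,(.63,.096),.066,.008,.004,bench=.0017))
b=cv2.resize(d["image"][110:210,245:373,::-1],(320,250),interpolation=2)
cv2.imwrite("pics/w5.png",np.hstack([cv2.resize(c["image"][:,:,::-1],(400,250)),b]))
E
```

```text
9.35 [0.63111388 0.09547302 0.22694341] [1.79834376e+02 8.18830131e-03 9.01436756e+01] 0.07269603106528728 [-0.20578527  0.94524966 -0.3253248 ]
{'b': 0.0016, 'n': 2002, 'mec': array([631.5,  93.9,  27.9]), 'fit': array([631.7,  94.2,  27.2])}
{'b': 0.0017, 'n': 285, 'mec': array([630.9,  96.3,   8.1]), 'fit': array([630.9,  97. ,   7.5])}
```

View pics/w5.png

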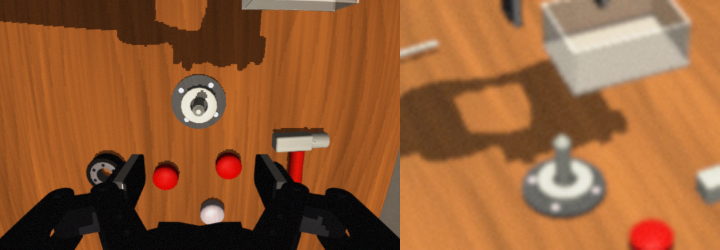

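The disc lies flat on the foot, about 2.5 mm off centre to -y. Next is the wheel.

drive_tool --rows '[{"gripper": 1, "slide": [-0.299, -0.4, 0], "twist": 0}, {"gripper": 1, "slide": [-0.299, -0.4, 0], "twist": 0}, {"gripper": 1, "slide": [-0.299, -0.4, 0], "twist": 0}, {"gripper": 1, "slide": [-0.299, -0.4, 0], "twist": 0}, {"gripper": 1, "slide": [-0.299, -0.4, 0], "twist": 0}, {"gripper": 1, "slide": [-0.299, -0.4, 0], "twist": 0}, {"gripper": 1, "slide": [-0.299, -0.4, 0], "twist": 0}, {"gripper": 1, "slide": [-0.299, -0.4, 0], "twist": 0}]'

```text
clock: 10.25
tcp_pos: [0.4715, -0.0239, 0.2252]
tcp_rot: [-180.0, -0.0, 90.2]
contact_force: [-0.3, 0.6, 0.4]
opening: 0.085
grasp_force: 0.0
```

```bash
cat > m.py <<'E'
from workcell import *
from h import *
import sys
x,y,h,r=map(float,sys.argv[1:5])
s=get_state();print(s["clock"],s["tcp_pos"],s["tcp_rot"],s["opening"],s["contact_force"])
c=capture("wrist");np.savez("wl.npz",**c)
print(top(c,(x,y),h,r))
E
python3 m.py .472 -.024 .022 .032
```

```text
10.25 [ 0.47149339 -0.02393398  0.22522798] [-1.79976434e+02 -1.92425587e-02  9.02139222e+01] 0.08504344233233496 [-0.28791235  0.62945768  0.41777244]
{'b': 0.0016, 'n': 2974, 'mec': array([473.7, -23.6,  31.9]), 'fit': array([473.6, -23.4,  31.2])}
```

drive_tool --rows '[{"gripper": 1, "slide": [0.0025, 0.001, 0.12], "twist": 0}, {"gripper": 1, "slide": [0.0025, 0.001, 0.24], "twist": 0}, {"gripper": 1, "slide": [0.0025, 0.001, 0.36], "twist": 0}, {"gripper": 1, "slide": [0.0025, 0.001, 0.44], "twist": 0}, {"gripper": 1, "slide": [0.0025, 0.001, 0.48], "twist": 0}, {"gripper": 1, "slide": [0.0025, 0.001, 0.51], "twist": 0}, {"gripper": 1, "slide": [0.0025, 0.001, 0.523], "twist": 0}, {"gripper": 1, "slide": [0.0025, 0.001, 0.523], "twist": 0}, {"gripper": 0.9, "slide": [0.0025, 0.001, 0.523], "twist": 0}, {"gripper": 0.75, "slide": [0.0025, 0.001, 0.523], "twist": 0}, {"gripper": 0.6, "slide": [0.0025, 0.001, 0.523], "twist": 0}, {"gripper": 0.5, "slide": [0.0025, 0.001, 0.523], "twist": 0}, {"gripper": 0.5, "slide": [0.0025, 0.001, 0.523], "twist": 0}, {"gripper": 0.5, "slide": [0.0025, 0.001, 0.523], "twist": 0}]'

```text
clock: 11.7
tcp_pos: [0.4724, -0.0238, 0.018]
tcp_rot: [179.9, 0.0, 90.2]
contact_force: [-2.5, 0.8, 6.4]
opening: 0.0616
grasp_force: 54.1
```

drive_tool --rows '[{"gripper": 0.5, "slide": [0, 0, -0.05], "twist": 0}, {"gripper": 0.5, "slide": [0, 0, -0.15], "twist": 0}, {"gripper": 0.5, "slide": [0, 0, -0.25], "twist": 0}, {"gripper": 0.5, "slide": [0, 0, -0.3], "twist": 0}, {"gripper": 0.5, "slide": [0, 0, -0.3], "twist": 0}, {"gripper": 0.5, "slide": [0.1, 0.13, -0.3], "twist": 0}, {"gripper": 0.5, "slide": [0.2, 0.26, -0.3], "twist": 0}, {"gripper": 0.5, "slide": [0.27, 0.35, -0.3], "twist": 0}, {"gripper": 0.5, "slide": [0.303, 0.393, -0.3], "twist": 0}, {"gripper": 0.5, "slide": [0.303, 0.393, -0.3], "twist": 0}, {"gripper": 0.5, "slide": [0.303, 0.393, -0.3], "twist": 0}, {"gripper": 0.5, "slide": [0.303, 0.393, -0.3], "twist": 0}]'

```text
clock: 12.9
tcp_pos: [0.6266, 0.0975, 0.1349]
tcp_rot: [-179.8, 0.0, 90.1]
contact_force: [0.8, -0.1, -1.9]
opening: 0.0616
grasp_force: 55.7
```

```bash
cat > held.py <<'E'
from workcell import *
from h import *
import sys
r,dz=map(float,sys.argv[1:3])
s=get_state();t=s["tcp_pos"];print(s["clock"],t,s["tcp_rot"],s["opening"],s["contact_force"])
c=capture("wrist");np.savez("wh.npz",**c)
P=cloud(c);z=t[2]+dz+.0017
m=(np.hypot(P[...,0]-t[0],P[...,1]-t[1])<r+.004)&(abs(P[...,2]-z)<.004)
im=c["image"].astype(int);
ys,xs=np.nonzero(m);print(m.sum(),np.median(P[m][:,2])-t[2]-.0017)
q=P[m];A=np.c_[q[:,:2]-t[:2],np.ones(len(q))];print("tilt",np.linalg.lstsq(A,q[:,2],rcond=None)[0][:2].round(3))
# hole: pixels inside annulus that are far below
hole=(np.hypot(P[...,0]-t[0],P[...,1]-t[1])<.2)&(P[...,2]<z-.006)
mm=m.astype(np.uint8)
cs,hi=cv2.findContours(mm,cv2.RETR_CCOMP,cv2.CHAIN_APPROX_NONE)
for k,cn in enumerate(cs):
    if len(cn)<60: continue
    w=plane(c,cn.reshape(-1,2),np.median(q[:,2]))[:,:2]
    A=np.c_[2*w,np.ones(len(w))];s_=np.linalg.lstsq(A,(w**2).sum(1),rcond=None)[0]
    print("contour",hi[0][k][3],len(cn),((s_[:2]-t[:2])*1e3).round(1),round(1e3*np.sqrt(s_[2]+s_[:2]@s_[:2]),1))
E
python3 held.py .032 .004
```

```text
12.9 [0.62661091 0.09752098 0.1348958 ] [-1.79840939e+02  1.29997246e-02  9.01146396e+01] 0.061606416713266735 [ 0.76773188 -0.09420065 -1.88278216]
17131 0.0036302027835864795
tilt [-0.004 -0.003]
contour -1 553 [0.6 0.6] 32.1
contour 2 191 [0.9 1.3] 12.4
```

drive_tool --rows '[{"gripper": 0.5, "slide": [-0.002, 0, 0], "twist": 0}, {"gripper": 0.5, "slide": [-0.002, 0, 0], "twist": 0}, {"gripper": 0.5, "slide": [-0.002, 0, 0], "twist": 0}]'

```text
clock: 13.25
tcp_pos: [0.6279, 0.0968, 0.1367]
tcp_rot: [180.0, 0.0, 90.1]
contact_force: [0.3, -0.4, -1.2]
opening: 0.0615
grasp_force: 55.7
```

drive_tool --rows '[{"gripper": 0.5, "slide": [0, 0.004, 0], "twist": 0}, {"gripper": 0.5, "slide": [0, 0.004, 0.03], "twist": 0}, {"gripper": 0.5, "slide": [0, 0.004, 0.06], "twist": 0}, {"gripper": 0.5, "slide": [0, 0.004, 0.09], "twist": 0}, {"gripper": 0.5, "slide": [0, 0.004, 0.11], "twist": 0}, {"gripper": 0.5, "slide": [0, 0.004, 0.125], "twist": 0}, {"gripper": 0.5, "slide": [0, 0.004, 0.14], "twist": 0}, {"gripper": 0.5, "slide": [0, 0.004, 0.154], "twist": 0}, {"gripper": 0.5, "slide": [0, 0.004, 0.154], "twist": 0}]'

```text
clock: 14.15
tcp_pos: [0.6292, 0.0973, 0.0738]
tcp_rot: [-179.9, -0.0, 90.1]
contact_force: [-0.3, -0.4, -2.0]
opening: 0.0613
grasp_force: 55.8
```

Clear of the pin. On down to about TCP 0.037.

drive_tool --rows '[{"gripper": 0.5, "slide": [0, 0, 0.02], "twist": 0}, {"gripper": 0.5, "slide": [0, 0, 0.04], "twist": 0}, {"gripper": 0.5, "slide": [0, 0, 0.06], "twist": 0}, {"gripper": 0.5, "slide": [0, 0, 0.075], "twist": 0}, {"gripper": 0.5, "slide": [0, 0, 0.085], "twist": 0}, {"gripper": 0.5, "slide": [0, 0, 0.092], "twist": 0}, {"gripper": 0.5, "slide": [0, 0, 0.092], "twist": 0}, {"gripper": 0.5, "slide": [0, 0, 0.092], "twist": 0}]'

```text
clock: 14.95
tcp_pos: [0.6299, 0.0973, 0.0381]
tcp_rot: [180.0, -0.0, 90.1]
contact_force: [-0.7, 0.0, -2.2]
opening: 0.0616
grasp_force: 55.8
```

drive_tool --rows '[{"gripper": 0.5, "slide": [0, 0, 0.003], "twist": 0}, {"gripper": 0.5, "slide": [0, 0, 0.003], "twist": 0}, {"gripper": 0.75, "slide": [0, 0, 0.003], "twist": 0}, {"gripper": 0.85, "slide": [0, 0, 0.003], "twist": 0}, {"gripper": 1, "slide": [0, 0, 0.003], "twist": 0}, {"gripper": 1, "slide": [0, 0, 0.003], "twist": 0}, {"gripper": 1, "slide": [0, 0, -0.05], "twist": 0}, {"gripper": 1, "slide": [0, 0, -0.15], "twist": 0}, {"gripper": 1, "slide": [0, 0, -0.27], "twist": 0}, {"gripper": 1, "slide": [0, 0, -0.4], "twist": 0}, {"gripper": 1, "slide": [0, 0, -0.47], "twist": 0}, {"gripper": 1, "slide": [0, 0, -0.47], "twist": 0}, {"gripper": 1, "slide": [0, 0, -0.47], "twist": 0}]'

```text
clock: 16.25
tcp_pos: [0.6299, 0.0973, 0.2265]
tcp_rot: [179.9, 0.0, 90.1]
contact_force: [0.1, 0.4, -0.3]
opening: 0.0852
grasp_force: 0.0
```

```bash
python3 m.py .630 .096 .040 .032; python3 - <<'E'
from h import *
c=dict(np.load("wl.npz"));print(top(c,(.63,.096),.066,.008,.004,bench=.0017))
P=cloud(c);m=(np.hypot(P[...,0]-.631,P[...,1]-.096)<.03)&(abs(P[...,2]-.042)<.006);q=P[m]
print(np.linalg.lstsq(np.c_[q[:,:2]-[.631,.096],np.ones(len(q))],q[:,2],rcond=None)[0])
E
```

```text
16.25 [0.6299045  0.09726974 0.2265077 ] [1.79918328e+02 4.57038048e-03 9.01424745e+01] 0.08516172003999307 [ 0.06270347  0.42672102 -0.28007819]
{'b': 0.0016, 'n': 3235, 'mec': array([630.8,  97.4,  31.9]), 'fit': array([630.8,  97.7,  31.2])}
{'b': 0.0017, 'n': 285, 'mec': array([631. ,  96.3,   8.1]), 'fit': array([630.9,  97.1,   7.5])}
[ 1.72758294e-03 -6.29657594e-05  4.14056343e-02]
```

The wheel is flat, seated and centred. Next is the sleeve.

drive_tool --rows '[{"gripper": 0.85, "slide": [-0.755, -0.408, 0], "twist": 0}, {"gripper": 0.85, "slide": [-0.755, -0.408, 0], "twist": 0}, {"gripper": 0.85, "slide": [-0.755, -0.408, 0], "twist": 0}, {"gripper": 0.85, "slide": [-0.755, -0.408, 0], "twist": 0}, {"gripper": 0.85, "slide": [-0.755, -0.408, 0], "twist": 0}, {"gripper": 0.85, "slide": [-0.755, -0.408, 0], "twist": 0}, {"gripper": 0.85, "slide": [-0.755, -0.408, 0], "twist": 0}, {"gripper": 0.85, "slide": [-0.755, -0.408, 0], "twist": 0}, {"gripper": 0.85, "slide": [-0.755, -0.408, 0], "twist": 0}, {"gripper": 0.85, "slide": [-0.755, -0.408, 0], "twist": 0}, {"gripper": 0.85, "slide": [-0.755, -0.408, 0], "twist": 0}]'

```text
clock: 17.4
tcp_pos: [0.4675, -0.2038, 0.2252]
tcp_rot: [-179.9, -0.1, 90.3]
contact_force: [0.0, -0.0, -0.4]
opening: 0.0725
grasp_force: 0.0
```

```bash
python3 m.py .469 -.205 .018 .021
```

```text
17.4 [ 0.46746481 -0.20376829  0.2251699 ] [-1.79941771e+02 -6.04326290e-02  9.02539089e+01] 0.07252779412188175 [ 0.0140391  -0.04605946 -0.40879493]
{'b': 0.0016, 'n': 957, 'mec': array([ 468.9, -205.2,   21. ]), 'fit': array([ 468.8, -204.9,   20.1])}
```

drive_tool --rows '[{"gripper": 0.75, "slide": [-0.002, 0.001, 0.12], "twist": 0}, {"gripper": 0.75, "slide": [-0.002, 0.001, 0.24], "twist": 0}, {"gripper": 0.75, "slide": [-0.002, 0.001, 0.36], "twist": 0}, {"gripper": 0.75, "slide": [-0.002, 0.001, 0.44], "twist": 0}, {"gripper": 0.75, "slide": [-0.002, 0.001, 0.48], "twist": 0}, {"gripper": 0.75, "slide": [-0.002, 0.001, 0.5], "twist": 0}, {"gripper": 0.75, "slide": [-0.002, 0.001, 0.51], "twist": 0}, {"gripper": 0.75, "slide": [-0.002, 0.001, 0.51], "twist": 0}, {"gripper": 0.65, "slide": [-0.002, 0.001, 0.51], "twist": 0}, {"gripper": 0.55, "slide": [-0.002, 0.001, 0.51], "twist": 0}, {"gripper": 0.4, "slide": [-0.002, 0.001, 0.51], "twist": 0}, {"gripper": 0.3, "slide": [-0.002, 0.001, 0.51], "twist": 0}, {"gripper": 0.3, "slide": [-0.002, 0.001, 0.51], "twist": 0}, {"gripper": 0.3, "slide": [-0.002, 0.001, 0.51], "twist": 0}]'

```text
clock: 18.85
tcp_pos: [0.4683, -0.2064, 0.0234]
tcp_rot: [179.9, 0.1, 90.2]
contact_force: [-1.3, 1.0, 6.4]
opening: 0.0398
grasp_force: 49.5
```

drive_tool --rows '[{"gripper": 0.3, "slide": [0, 0, -0.05], "twist": 0}, {"gripper": 0.3, "slide": [0, 0, -0.15], "twist": 0}, {"gripper": 0.3, "slide": [0, 0, -0.25], "twist": 0}, {"gripper": 0.3, "slide": [0, 0, -0.3], "twist": 0}, {"gripper": 0.3, "slide": [0, 0, -0.3], "twist": 0}, {"gripper": 0.3, "slide": [0.1, 0.05, -0.3], "twist": 0}, {"gripper": 0.3, "slide": [0.2, 0.11, -0.3], "twist": 0}, {"gripper": 0.3, "slide": [0.3, 0.16, -0.3], "twist": 0}, {"gripper": 0.3, "slide": [0.4, 0.21, -0.3], "twist": 0}, {"gripper": 0.3, "slide": [0.5, 0.27, -0.3], "twist": 0}, {"gripper": 0.3, "slide": [0.6, 0.32, -0.3], "twist": 0}, {"gripper": 0.3, "slide": [0.7, 0.375, -0.3], "twist": 0}, {"gripper": 0.3, "slide": [0.757, 0.405, -0.3], "twist": 0}, {"gripper": 0.3, "slide": [0.757, 0.405, -0.3], "twist": 0}, {"gripper": 0.3, "slide": [0.757, 0.405, -0.3], "twist": 0}, {"gripper": 0.3, "slide": [0.757, 0.405, -0.3], "twist": 0}]'

```text
clock: 20.45
tcp_pos: [0.6278, 0.0962, 0.1406]
tcp_rot: [-179.9, 0.0, 90.1]
contact_force: [-0.5, -0.1, -0.7]
opening: 0.0396
grasp_force: 51.0
```

```bash
python3 held.py .021 -.005
```

```text
20.45 [0.62784664 0.09622197 0.14062662] [-1.79867020e+02  1.75620529e-02  9.00800692e+01] 0.039645598652618685 [-0.45246922 -0.11797225 -0.66185801]
5334 -0.00582113559248542
tilt [-0.003 -0.001]
contour -1 418 [0.6 1.3] 21.5
contour 0 177 [0.8 2.1] 12.1
```

drive_tool --rows '[{"gripper": 0.3, "slide": [-0.001, 0.005, 0], "twist": 0}, {"gripper": 0.3, "slide": [-0.001, 0.005, 0.03], "twist": 0}, {"gripper": 0.3, "slide": [-0.001, 0.005, 0.06], "twist": 0}, {"gripper": 0.3, "slide": [-0.001, 0.005, 0.09], "twist": 0}, {"gripper": 0.3, "slide": [-0.001, 0.005, 0.105], "twist": 0}, {"gripper": 0.3, "slide": [-0.001, 0.005, 0.12], "twist": 0}, {"gripper": 0.3, "slide": [-0.001, 0.005, 0.135], "twist": 0}, {"gripper": 0.3, "slide": [-0.001, 0.005, 0.15], "twist": 0}, {"gripper": 0.3, "slide": [-0.001, 0.005, 0.16], "twist": 0}, {"gripper": 0.3, "slide": [-0.001, 0.005, 0.16], "twist": 0}, {"gripper": 0.3, "slide": [-0.001, 0.005, 0.16], "twist": 0}]'

```text
clock: 21.6
tcp_pos: [0.631, 0.0969, 0.0781]
tcp_rot: [180.0, 0.0, 90.1]
contact_force: [-0.2, 0.1, -1.1]
opening: 0.0394
grasp_force: 51.0
```

drive_tool --rows '[{"gripper": 0.3, "slide": [0, 0, 0.015], "twist": 0}, {"gripper": 0.3, "slide": [0, 0, 0.025], "twist": 0}, {"gripper": 0.3, "slide": [0, 0, 0.03], "twist": 0}, {"gripper": 0.3, "slide": [0, 0, 0.034], "twist": 0}, {"gripper": 0.3, "slide": [0, 0, 0.034], "twist": 0}, {"gripper": 0.3, "slide": [0, 0, 0.034], "twist": 0}]'

```text
clock: 22.2
tcp_pos: [0.6309, 0.0969, 0.0644]
tcp_rot: [180.0, -0.0, 90.1]
contact_force: [0.6, 0.0, 0.4]
opening: 0.0396
grasp_force: 51.0
```

drive_tool --rows '[{"gripper": 0.3, "slide": [0, 0, 0.002], "twist": 0}, {"gripper": 0.3, "slide": [0, 0, 0.002], "twist": 0}, {"gripper": 0.5, "slide": [0, 0, 0.002], "twist": 0}, {"gripper": 0.6, "slide": [0, 0, 0.002], "twist": 0}, {"gripper": 0.75, "slide": [0, 0, 0.002], "twist": 0}, {"gripper": 0.75, "slide": [0, 0, 0.002], "twist": 0}, {"gripper": 0.75, "slide": [0, 0, -0.05], "twist": 0}, {"gripper": 0.75, "slide": [0, 0, -0.15], "twist": 0}, {"gripper": 0.75, "slide": [0, 0, -0.27], "twist": 0}, {"gripper": 0.75, "slide": [0, 0, -0.38], "twist": 0}, {"gripper": 0.75, "slide": [0, 0, -0.405], "twist": 0}, {"gripper": 0.75, "slide": [0, 0, -0.405], "twist": 0}, {"gripper": 0.75, "slide": [0, 0, -0.405], "twist": 0}]'

```text
clock: 23.5
tcp_pos: [0.63, 0.0969, 0.2245]
tcp_rot: [-179.9, -0.0, 90.1]
contact_force: [-0.5, -0.2, -1.6]
opening: 0.0643
grasp_force: 0.0
```

```bash
python3 m.py .630 .096 .058 .021; python3 - <<'E'
from h import *
c=dict(np.load("wl.npz"));print(top(c,(.63,.096),.066,.008,.004,bench=.0017))
P=cloud(c);d=np.hypot(P[...,0]-.631,P[...,1]-.097);m=(d<.02)&(d>.014)&(abs(P[...,2]-.06)<.006);q=P[m]
print(np.linalg.lstsq(np.c_[q[:,:2]-[.631,.096],np.ones(len(q))],q[:,2],rcond=None)[0])
E
```

```text
23.5 [0.63002663 0.09688695 0.22453285] [-1.79851724e+02 -5.13738632e-03  9.01384763e+01] 0.06426050163697844 [-0.45160354 -0.23299854 -1.56193245]
{'b': 0.0016, 'n': 1256, 'mec': array([632. ,  98.1,  20.8]), 'fit': array([631.9,  98.5,  20.3])}
{'b': 0.0017, 'n': 289, 'mec': array([630.9,  96.4,   8. ]), 'fit': array([631. ,  97.1,   7.6])}
[0.00264958 0.00052756 0.05945708]
```

The sleeve is flat and seated. Now the cap.

drive_tool --rows '[{"gripper": 0.75, "slide": [-0.507, 0.059, 0], "twist": 0}, {"gripper": 0.75, "slide": [-0.507, 0.059, 0], "twist": 0}, {"gripper": 0.75, "slide": [-0.507, 0.059, 0], "twist": 0}, {"gripper": 0.75, "slide": [-0.507, 0.059, 0], "twist": 0}, {"gripper": 0.75, "slide": [-0.507, 0.059, 0], "twist": 0}, {"gripper": 0.75, "slide": [-0.507, 0.059, 0], "twist": 0}, {"gripper": 0.75, "slide": [-0.507, 0.059, 0], "twist": 0}, {"gripper": 0.75, "slide": [-0.507, 0.059, 0], "twist": 0}]'

```text
clock: 24.35
tcp_pos: [0.6546, -0.104, 0.2254]
tcp_rot: [-179.9, -0.1, 90.3]
contact_force: [0.1, -0.8, -0.1]
opening: 0.0645
grasp_force: 0.0
```

```bash
python3 - <<'E'
from workcell import *
from h import *
s=get_state();print(s["clock"],s["tcp_pos"],s["tcp_rot"])
c=capture("wrist");np.savez("wc.npz",**c);P=cloud(c)
d=np.hypot(P[...,0]-.654,P[...,1]+.106);m=(d<.03)&(P[...,2]>.0165)
x,r=cv2.minEnclosingCircle(P[m][:,:2].astype(np.float32)*1000);print(m.sum(),x,r,np.nanmax(P[m][:,2]),c["image"][m].mean(0))
i=c["image"][:,:,::-1];cv2.imwrite("pics/w6.png",i)
E
```

```text
24.35 [ 0.6546017  -0.10403525  0.2254416 ] [-1.79916357e+02 -5.00521862e-02  9.02522767e+01]
13875 (653.547119140625, -100.16741180419922) 27.549732208251953 0.30692762496750914 [34.20302703 31.10882883 31.01059459]
```

View pics/w6.png

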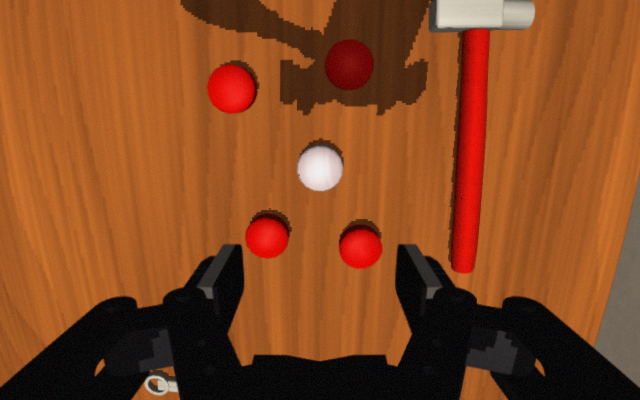

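The wrist view shows the white cap at (320,168), with free lanes left and right along the finger line.

```bash
python3 - <<'E'
from h import *
c=dict(np.load("wc.npz"));P=cloud(c)
d=np.hypot(P[...,0]-.654,P[...,1]+.106);z=P[...,2]
for lo,hi in((.0135,.04),(.016,.04),(.019,.04)):
    m=(d<.03)&(z>lo)&(z<hi);x,r=cv2.minEnclosingCircle(P[m][:,:2].astype(np.float32)*1000);print(m.sum(),x,r,z[m].max())
E
```

```text
1638 (655.8536987304688, -105.28620147705078) 21.952686309814453 0.026087199898785374
1621 (655.788330078125, -105.3519515991211) 21.92755126953125 0.026087199898785374
1490 (655.8718872070312, -104.92664337158203) 21.421947479248047 0.026087199898785374
```

drive_tool --rows '[{"gripper": 0.75, "slide": [-0.004, 0, 0.12], "twist": 0}, {"gripper": 0.75, "slide": [-0.004, 0, 0.24], "twist": 0}, {"gripper": 0.75, "slide": [-0.004, 0, 0.36], "twist": 0}, {"gripper": 0.75, "slide": [-0.004, 0, 0.44], "twist": 0}, {"gripper": 0.75, "slide": [-0.004, 0, 0.48], "twist": 0}, {"gripper": 0.75, "slide": [-0.004, 0, 0.5], "twist": 0}, {"gripper": 0.75, "slide": [-0.004, 0, 0.512], "twist": 0}, {"gripper": 0.75, "slide": [-0.004, 0, 0.512], "twist": 0}, {"gripper": 0.65, "slide": [-0.004, 0, 0.512], "twist": 0}, {"gripper": 0.55, "slide": [-0.004, 0, 0.512], "twist": 0}, {"gripper": 0.4, "slide": [-0.004, 0, 0.512], "twist": 0}, {"gripper": 0.3, "slide": [-0.004, 0, 0.512], "twist": 0}, {"gripper": 0.3, "slide": [-0.004, 0, 0.512], "twist": 0}, {"gripper": 0.3, "slide": [-0.004, 0, 0.512], "twist": 0}]'

```text
clock: 25.8
tcp_pos: [0.6561, -0.1079, 0.0236]
tcp_rot: [179.9, 0.1, 90.1]
contact_force: [-0.9, 1.0, 5.9]
opening: 0.0412
grasp_force: 50.4
```

drive_tool --rows '[{"gripper": 0.3, "slide": [0, 0, -0.05], "twist": 0}, {"gripper": 0.3, "slide": [0, 0, -0.15], "twist": 0}, {"gripper": 0.3, "slide": [0, 0, -0.25], "twist": 0}, {"gripper": 0.3, "slide": [0, 0, -0.32], "twist": 0}, {"gripper": 0.3, "slide": [0, 0, -0.325], "twist": 0}, {"gripper": 0.3, "slide": [0.1, -0.01, -0.325], "twist": 0}, {"gripper": 0.3, "slide": [0.2, -0.03, -0.325], "twist": 0}, {"gripper": 0.3, "slide": [0.3, -0.04, -0.325], "twist": 0}, {"gripper": 0.3, "slide": [0.4, -0.05, -0.325], "twist": 0}, {"gripper": 0.3, "slide": [0.47, -0.06, -0.325], "twist": 0}, {"gripper": 0.3, "slide": [0.512, -0.065, -0.325], "twist": 0}, {"gripper": 0.3, "slide": [0.512, -0.065, -0.325], "twist": 0}, {"gripper": 0.3, "slide": [0.512, -0.065, -0.325], "twist": 0}, {"gripper": 0.3, "slide": [0.512, -0.065, -0.325], "twist": 0}]'

```text
clock: 27.2
tcp_pos: [0.6287, 0.0957, 0.1513]
tcp_rot: [-180.0, 0.0, 90.0]
contact_force: [1.0, -0.5, -0.4]
opening: 0.0413
grasp_force: 50.9
```

```bash
python3 - <<'E'
from workcell import *
from h import *
s=get_state();t=s["tcp_pos"];print(s["clock"],t,s["tcp_rot"],s["opening"],s["contact_force"])
c=capture("wrist");np.savez("wh.npz",**c);P=cloud(c)
d=np.hypot(P[...,0]-t[0],P[...,1]-t[1]);z=P[...,2]-t[2]
for lo in(-.02,-.007,-.004):
    m=(d<.03)&(z>lo)&(z<.01)&(c["image"].min(2)>90);
    if lo>-.01:
        n,l,st,ce=cv2.connectedComponentsWithStats(m.astype(np.uint8));m=l==1+st[1:,4].argmax()
    x,r=cv2.minEnclosingCircle(P[m][:,:2].astype(np.float32)*1000);print(m.sum(),np.array(x)-t[:2]*1e3,r,z[m].max())
cv2.imwrite("pics/w7.png",c["image"][:,:,::-1])
E
```

```text
27.2 [0.62871148 0.09574873 0.15126078] [-1.79992335e+02  2.88771294e-02  9.00497317e+01] 0.04133416624138134 [ 0.96227168 -0.45882912 -0.39204303]
7562 [1.68232268 1.49617456] 22.358190536499023 0.002173477983507005
7556 [0.63831633 2.07700036] 21.8387451171875 0.002173477983507005
7255 [0.81251067 2.70824884] 20.792943954467773 0.002173477983507005
```

View pics/w7.png

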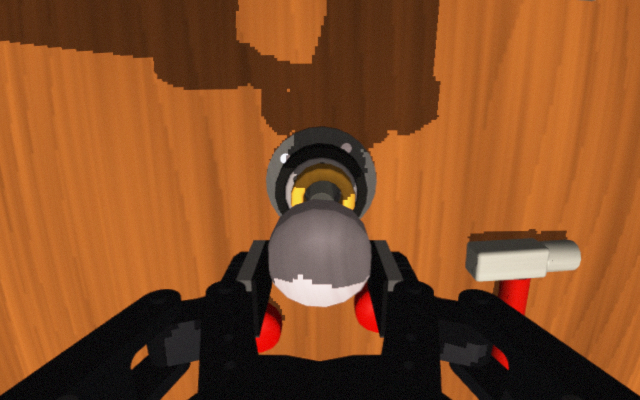

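drive_tool --rows '[{"gripper": 0.3, "slide": [0, 0.003, 0], "twist": 0}, {"gripper": 0.3, "slide": [0, 0.003, 0.03], "twist": 0}, {"gripper": 0.3, "slide": [0, 0.003, 0.06], "twist": 0}, {"gripper": 0.3, "slide": [0, 0.003, 0.09], "twist": 0}, {"gripper": 0.3, "slide": [0, 0.003, 0.115], "twist": 0}, {"gripper": 0.3, "slide": [0, 0.003, 0.13], "twist": 0}, {"gripper": 0.3, "slide": [0, 0.003, 0.145], "twist": 0}, {"gripper": 0.3, "slide": [0, 0.003, 0.155], "twist": 0}, {"gripper": 0.3, "slide": [0, 0.003, 0.155], "twist": 0}, {"gripper": 0.3, "slide": [0, 0.003, 0.155], "twist": 0}]'

```text
clock: 28.25
tcp_pos: [0.6299, 0.0973, 0.0899]
tcp_rot: [180.0, -0.0, 90.1]
contact_force: [0.1, -0.2, -1.5]
opening: 0.0415
grasp_force: 50.9
```

drive_tool --rows '[{"gripper": 0.3, "slide": [-0.0025, 0, 0], "twist": 0}, {"gripper": 0.3, "slide": [-0.0025, 0, 0.006], "twist": 0}, {"gripper": 0.3, "slide": [-0.0025, 0, 0.012], "twist": 0}, {"gripper": 0.3, "slide": [-0.0025, 0, 0.016], "twist": 0}, {"gripper": 0.3, "slide": [-0.0025, 0, 0.02], "twist": 0}, {"gripper": 0.3, "slide": [-0.0025, 0, 0.02], "twist": 0}, {"gripper": 0.3, "slide": [-0.0025, 0, 0.02], "twist": 0}]'

```text
clock: 28.95
tcp_pos: [0.6297, 0.0963, 0.0816]
tcp_rot: [180.0, -0.0, 90.1]
contact_force: [-0.1, -0.6, 0.3]
opening: 0.0413
grasp_force: 51.1
```

drive_tool --rows '[{"gripper": 0.3, "slide": [0, 0, 0.0015], "twist": 0}, {"gripper": 0.3, "slide": [0, 0, 0.0015], "twist": 0}, {"gripper": 0.5, "slide": [0, 0, 0.0015], "twist": 0}, {"gripper": 0.6, "slide": [0, 0, 0.0015], "twist": 0}, {"gripper": 0.75, "slide": [0, 0, 0.0015], "twist": 0}, {"gripper": 0.75, "slide": [0, 0, 0.0015], "twist": 0}, {"gripper": 0.75, "slide": [0, 0, -0.05], "twist": 0}, {"gripper": 0.75, "slide": [0, 0, -0.15], "twist": 0}, {"gripper": 0.75, "slide": [0, 0, -0.27], "twist": 0}, {"gripper": 0.75, "slide": [0, 0, -0.35], "twist": 0}, {"gripper": 0.75, "slide": [0, 0, -0.36], "twist": 0}, {"gripper": 0.75, "slide": [0, 0, -0.36], "twist": 0}, {"gripper": 0.75, "slide": [0, 0, -0.36], "twist": 0}]'

```text
clock: 30.25
tcp_pos: [0.6287, 0.0963, 0.2234]
tcp_rot: [-179.8, -0.0, 90.1]
contact_force: [1.2, -0.6, -0.1]
opening: 0.064
grasp_force: 0.0
```

```bash
python3 - <<'E'
from workcell import *
from h import *
s=get_state();print(s["clock"],s["tcp_pos"])
c=capture("wrist");d=capture("side");P=cloud(c)
m=(np.hypot(P[...,0]-.631,P[...,1]-.097)<.024)&(P[...,2]>.066)&(P[...,2]<.12)
x,r=cv2.minEnclosingCircle(P[m][:,:2].astype(np.float32)*1000);q=P[m];print(x,r,q[:,2].max()-.0017,q[q[:,2].argmax()])
b=cv2.resize(d["image"][110:210,245:373,::-1],(480,375),interpolation=2)
a=cv2.resize(c["image"][40:290,160:480,::-1],(320,375*320//400));a=cv2.copyMakeBorder(a,0,375-a.shape[0],0,0,0)
cv2.imwrite("pics/w8.png",np.hstack([a,b]))
E
```

```text
30.25 [0.62867636 0.0962927  0.22344717]
(630.9232177734375, 98.73656463623047) 22.019758224487305 0.08290640182791759 [0.62812463 0.10167541 0.0846064 ]
```

View pics/w8.png

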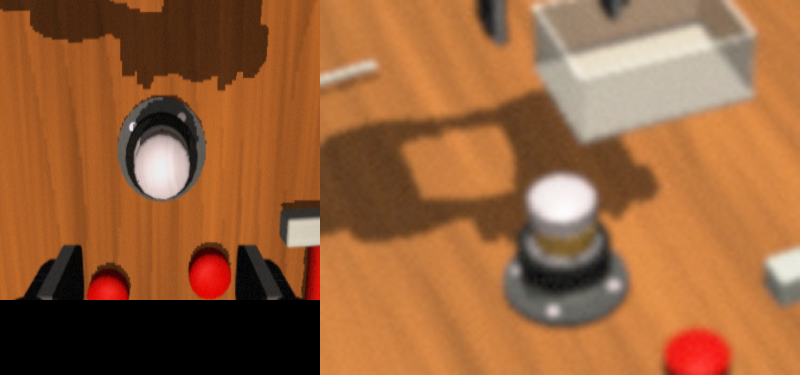

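The stack is complete: foot, disc, wheel, yellow sleeve and white cap. The cap sits level with its top about 81 mm up, as it should, and the gripper is clear.

```bash
python3 -c "
from workcell import *
print(close_job())"
```

```text
the job is handed in; nothing more can be done
None
```

The disc, wheel, sleeve and cap are strung on the spindle in that order, each flat and let go; I handed the job in at about 30 s without touching the tools or the bin.

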